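# Sterilise the scrubber

## Task

Lift the toothbrush off the open steriliser tub and lay it flat on the drying mat, then stand the coral scrubber the right way up in the tub. Lower the cover onto the tub, without dropping it, turned so that its four teeth go into the four rim notches and it sits fully home and level; let go of it, and only then flip the white toggle all the way to its other side to start the unit. Leave the other things on the worktop where they are.

Things in the scene. Friction and masses are not known exactly. Their poses are not given: they have to be found in the camera images.
- steriliser: White steriliser, fixed. Origin on the worktop, on the axis of its round tub. Base plate 210 x 210 mm, 20 high, x -130..80, y -80..130 in its frame. Tub outer radius 71, inner 61, inner floor 26 and teal rim top 100 above the worktop. Four rim notches, about 25 wide and 13 deep, cut through the wall at its +x, +y, -x and -y axes
- tub_floor (a point): Centre of the tub's inner floor, 26 mm above the worktop; axes as the steriliser's
- tub_rim (a point): Centre of the tub's mouth at the height of the rim top, 100 mm above the worktop; axes as the steriliser's
- toggle (a joint): White-knobbed toggle on a grey block at the steriliser's corner. 0 = off, leaning 0.5 rad to the steriliser's -x; 1.0 = on, leaning 0.5 rad to its +x (end stop). Stays where left; about 1 N at the knob moves it. Hinge along the steriliser's y, at x -90, y 90 mm, height 42 mm; stick 10 mm thick
- toggle_tip (a point): Centre of the toggle's round white knob (26 mm across), 65 mm from the hinge, about 99 mm above the worktop at either end of its swing
- cover: Loose cover: pale blue disc, diameter 146, 8 thick, 180 g. Origin: centre of the disc's underside, z up. Four teal teeth at +x, +y, -x, -y: 16 wide, radius 60 to 80, reaching 10 below the disc. Teal bar handle on top: 70 long (x), 14 thick (y), top 41 above the origin. Starts standing on its teeth. Home, the disc's underside lies on the rim top; any quarter turn fits, 4 mm play beside each tooth
- scrubber: Hard coral silicone scrubber, 120 g: oval foot 90 mm (x) by 54 mm (y), 24 mm high, with a paler grip ridge on top 56 mm (x) by 26 mm (y), its top 50 mm above the origin. Origin at the centre of the underside, z up. Starts on the drying mat, towards the mat's -y side
- toothbrush: Bamboo toothbrush, 180 mm long along x, handle 14 mm wide (y) and 10 mm thick, 25 g; white bristles 11 mm tall on top of the +x end (x 62..88 mm). Origin at the middle of its length, on the underside; its balance point is within 10 mm of it. Starts lying across the tub's rim, bristles up
- mat: Grey drying mat, 240 mm (x) by 170 mm (y), 8 mm thick, fixed. Origin at the centre of its underside, on the worktop. Its +y half is free for the toothbrush
- cup: Pale pink plastic cup, bystander, radius 38 mm, 95 mm tall, origin at its base
- pump_bottle: Amber glass bottle with a black pump head, bystander, radius 38 mm, 158 mm tall, origin at its base
- jar: Blue jar, bystander, radius 34 mm, 70 mm tall, origin at its base
- soap: Pale green soap bar, bystander, 85 x 55 x 26 mm, origin at its base
- nail_brush: Wooden nail brush, bystander, 90 x 40 x 30 mm, origin at its base
- tweezers: Steel tweezers, bystander, about 95 mm long, lying just to the right (-y) of the steriliser, origin at the middle, underneath
Not all that is in view belongs to the job. Of the things that look like the scrubber, the smallest one is meant.

How it is judged:
By the outcome, as a careful person would: the job done as asked, in the order asked, and still so for the second after the job is handed in, with the robot touching nothing.
It also fails if it takes over 72 s, if anything falls off the work surface, if the arm or the gripper's body presses on something with over 40 N, if the wrist force passes 120 N, or if a joint passes its speed limit or range.

## Robot

A 7-joint arm with a two-finger parallel gripper is mounted at the origin on the work surface. World frame = base frame: x ahead of the robot, y to its left, z up, the work surface at z = 0. Lengths are in m, angles in rad, forces in N, time in s.
With the tool pointing down it reaches from about 0.425 to 0.875 m from the base axis. Payload 4.7 kg.
Tool frame: the origin (TCP) lies on the centre line of the jaws, within the pads' length; the fingertips stand 17 mm ahead of it and the grasp point (between the pads) lies 2 mm behind it (ctrl.tip_reach is the distance from the TCP to the fingertips, in m); x points along the fingers, z is the direction in which the jaws open and shut, and the axes are right-handed (so a half turn about x gives the same grasp; the last joint's range is limited). The gripper opens to 87 mm and grips with 3 to 60 N. Pads are 19 mm wide; open, the fingers measure 117 mm over their backs; the gripper's body (75 mm by 190 mm) begins 51 mm behind the grasp point.
Start: joints at [0.014, 0.321, -0.07, 1.45, 0.023, 1.371, -0.057], TCP at [0.65, -0, 0.2] pointing down, gripper open.
Joint ranges: [-2.86, 2.86], [-0.3, 2.09], [-1.38, 1.24], [0.06, 2.45], [-1.56, 4.7], [0.09, 2.05], [-2.69, 2.69]. Speed limits (rad/s): [2.57, 2.57, 3.14, 3.14, 3.14, 3.14, 3.14].

## Interface

Orientations are given as a rotation vector (axis times angle).
In Python, from bench import ctrl gives the robot as it stands. The module is installed in compiled form; this text tells all that it offers. Calls block until the motion is done:
- ctrl.move_ptp(position, orientation): joint-space move of the TCP to a pose.
- ctrl.servo_line(position, rotation=None, max_speed=0.15): straight line of the TCP; rotation=None keeps the orientation; max_speed is the mean speed in m/s.
- ctrl.movej(angles): joint-space move.
- ctrl.let_go() and ctrl.clamp(newtons=None): open the fingers fully, or close them until they stop; newtons is the grip in N (None keeps the last).
- ctrl.pause(seconds).
- ctrl.solve_ik(position, orientation): joint angles nearest the present ones, or None.
- ctrl.camera(name): name is "scene" or "side" or "wrist"; returns the picture (480x640x3 uint8, red, green, blue); there is no depth.
- ctrl.camera_info(name): a dict with "mtx" (3x3 intrinsics, pixels), "R" (3x3) and "t" (3): a world point X has camera coordinates R X + t; the wrist camera has in their place "tool_from_camera" (4x4, takes a point from camera to tool coordinates, whose origin is the TCP and whose axes are the tool frame's). Camera axes: x right, y down, z forward; pixel columns grow to the right and rows downward; lengths in m; the calibration is good to about 2 mm. A picture is of the moment at which its call begins: read the wrist's pose just before it. camera_info takes no time and is no camera call.
A pose or a line that the arm cannot do raises ctrl.Unreachable and nothing moves.
- ctrl.close_job(): hands the job in, once; it reports no verdict.
Trained networks look in the newest picture that a camera, given by its name, has taken for a name from the list of things; names that differ only in an ending like _2 or _b are one class to them, and where a whole thing is asked for, a point or a joint stands for the part that bears it (a point fixed in the world has none). Each returns a list of dicts, best first, with "conf" (0 to 1); they miss things now and then, are a little off and sometimes report something else, mostly with a low value. They report only what shows in the picture. A call takes as long as a camera call. They do not tell look-alikes from the thing itself.
- ctrl.cut_out(target, camera): "mask" (480x640 bool, what is visible of it) and "centre" ([column, row] in pixels, amid what is visible of it).
- ctrl.mark_of(target, camera): "centre" ([column, row] in pixels: a listed point, or the origin of a listed thing).
Readings, each from a call of its own:
- ctrl.get_time(): time.
- ctrl.get_joints(): joint angles.
- ctrl.get_qvel(): joint speeds.
- ctrl.get_tau(): joint torques, N m.
- ctrl.get_position(): TCP position.
- ctrl.get_ee_rot(): TCP orientation.
- ctrl.get_wrist_force(): force on the tool from outside, world axes, zero at the start.
- ctrl.get_ft_torque(): the same for the moment, N m.
- ctrl.get_opening(): finger opening in m.
Only numpy, scipy, OpenCV 4.12 (cv2) and the standard library are available. Lean on these libraries where they do the work, as an engineer would, in place of code of your own. Each camera call takes 0.05 s, during which the arm holds its last target.

## Working session

There is one attempt and no reset: what is moved stays moved. The work goes in short steps, each a Python script; the robot and the scene stay as the last script left them, time stands still between calls to the robot, and variables do not carry over. Pictures are saved under pics/ and viewed, and the job is handed in when it is done.

```bash
mkdir -p pics; python3 - <<'E'
from bench import ctrl
import cv2
for n in ["scene","side","wrist"]:
    im=ctrl.camera(n); cv2.imwrite(f"pics/{n}0.png",im[:,:,::-1]); i=ctrl.camera_info(n)
    print(n,{k:v.round(4).tolist() if hasattr(v,'round') else v for k,v in i.items()})
print(ctrl.get_time(),ctrl.get_position(),ctrl.get_ee_rot(),ctrl.tip_reach)
E
```

```text
scene {'mtx': [[579.5899, 0.0, 327.0958], [0.0, 579.5899, 235.6798], [0.0, 0.0, 1.0]], 'R': [[-0.5599, 0.8285, 0.0134], [0.6823, 0.4701, -0.5599], [-0.4701, -0.3043, -0.8285]], 't': [0.3704, -0.2446, 1.6156]}
side {'mtx': [[574.1525, 0.0, 302.4748], [0.0, 574.1525, 234.5927], [0.0, 0.0, 1.0]], 'R': [[0.9907, -0.1348, -0.0184], [-0.1097, -0.7112, -0.6943], [0.0806, 0.6899, -0.7194]], 't': [-0.5207, 0.0457, 1.4067]}
wrist {'mtx': [[382.4245, 0.0, 328.3334], [0.0, 382.4245, 236.0507], [0.0, 0.0, 1.0]], 'tool_from_camera': [[-0.0002, -0.2555, 0.9668, -0.1852], [-0.0006, -0.9668, -0.2555, 0.0696], [1.0, -0.0007, 0.0, 0.001], [0.0, 0.0, 0.0, 1.0]]}
0.15 [ 6.49569535e-01 -5.03019377e-05  1.98728381e-01] [-5.74360664e-05  1.57219623e+00 -5.90526051e-05] 0.017
```

View pics/scene0.png

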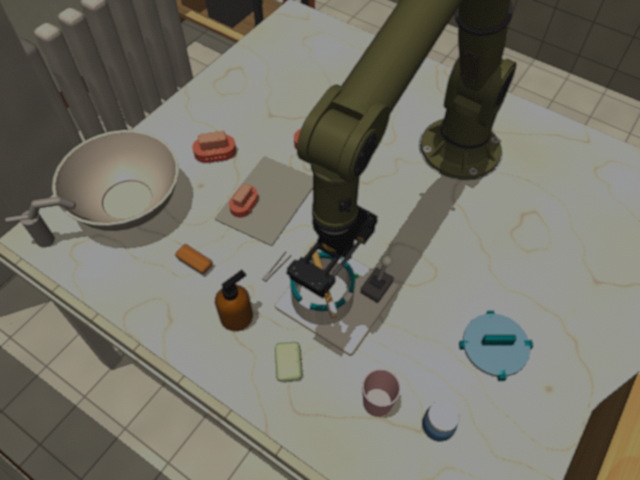

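View pics/side0.png

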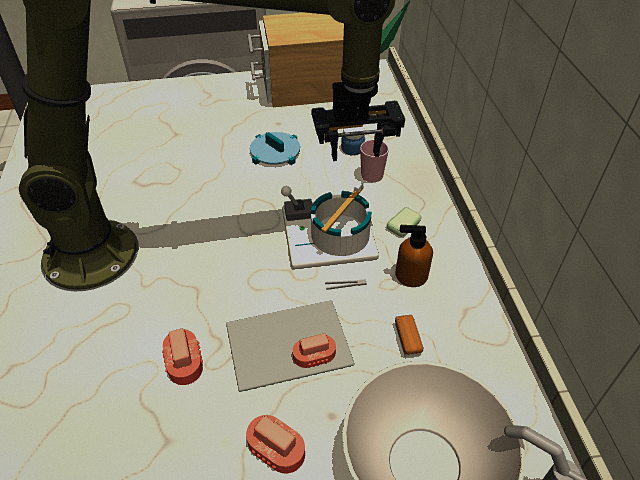

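View pics/wrist0.png

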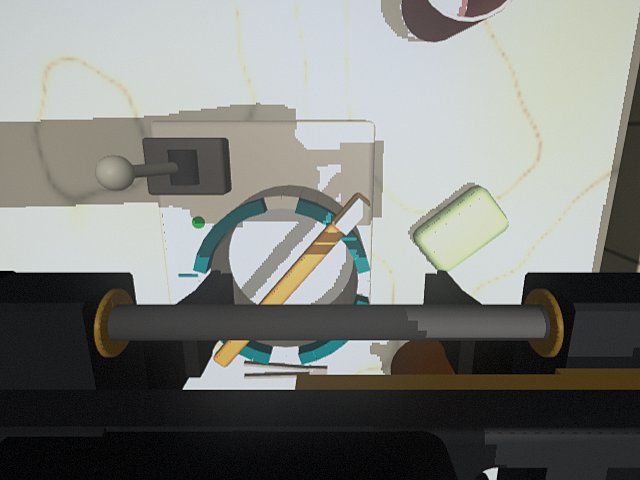

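```bash
cat > h.py <<'E'
from bench import ctrl
import numpy as np, cv2
from scipy.spatial.transform import Rotation as Rot
from scipy.optimize import least_squares
def cam(name, pose=None):
    i=ctrl.camera_info(name); K=np.array(i['mtx'])
    if 'R' in i: return K,np.array(i['R']),np.array(i['t'])
    p,r=pose if pose else (ctrl.get_position(),ctrl.get_ee_rot())
    T=np.eye(4);T[:3,:3]=Rot.from_rotvec(r).as_matrix();T[:3,3]=p
    M=np.linalg.inv(T@np.array(i['tool_from_camera']))
    return K,M[:3,:3],M[:3,3]
def proj(c,X):
    K,R,t=c; Y=np.atleast_2d(X)@R.T+t; Y=Y@K.T; return Y[:,:2]/Y[:,2:]
def plane(c,uv,z):
    K,R,t=c; d=R.T@np.linalg.solve(K,np.array([uv[0],uv[1],1.])); o=-R.T@t
    return o+d*(z-o[2])/d[2]
def tri(obs):
    f=lambda X:np.concatenate([proj(c,X)[0]-uv for c,uv in obs])
    s=least_squares(f,[.6,0,.05],loss='soft_l1'); return s.x,s.fun
def down(psi):
    "tool down; jaw opening axis z at angle psi from world +x"
    z=np.array([np.cos(psi),np.sin(psi),0]);x=np.array([0,0,-1.]);y=np.cross(z,x)
    return Rot.from_matrix(np.c_[x,y,z]).as_rotvec()
def snap(cn,fn,box=None,s=1):
    im=ctrl.camera(cn)
    o=im
    if box: x0,y0,x1,y1=box;o=cv2.resize(im[y0:y1,x0:x1],None,fx=s,fy=s,interpolation=cv2.INTER_CUBIC)
    cv2.imwrite(f'pics/{fn}.png',o[:,:,::-1]); return im
E
python3 - <<'E'
from h import *
cs={n:cam(n) for n in ["scene","side","wrist"]}
ims={n:ctrl.camera(n) for n in cs}
Z=dict(tub_floor=.026,tub_rim=.1,toggle_tip=.099,cover=.01,scrubber=.008,toothbrush=.1,mat=0,cup=0,pump_bottle=0,soap=0,jar=0,nail_brush=0,tweezers=0,steriliser=0)
for th in Z:
    for n in cs:
        for d in ctrl.mark_of(th,n)[:4]:
            if d['conf']>.3: print(th,n,round(d['conf'],2),np.round(d['centre'],1),plane(cs[n],d['centre'],Z[th]).round(4))
for n,b in dict(scene=(180,120,420,360),side=(210,120,430,400)).items():
    x0,y0,x1,y1=b
    cv2.imwrite(f'pics/{n}_z.png',cv2.resize(ims[n][y0:y1,x0:x1,::-1],None,fx=2.1,fy=2.1,interpolation=cv2.INTER_CUBIC))
print(ctrl.get_time())
E
```

```text
tub_floor scene 0.84 [321.7 296.2] [ 0.6143 -0.0472  0.026 ]
tub_floor wrist 0.97 [286.2 256.8] [ 0.6089 -0.0461  0.026 ]
tub_rim scene 0.77 [322.4 279.4] [ 0.6123 -0.0472  0.1   ]
tub_rim side 0.95 [342.5 207.2] [ 0.6179 -0.0376  0.1   ]
tub_rim wrist 0.85 [281. 287.] [ 0.6127 -0.0474  0.1   ]
tub_rim wrist 0.49 [286.8 281.8] [ 0.6175 -0.043   0.1   ]
toggle_tip scene 0.73 [385.3 259.6] [0.4907 0.0394 0.099 ]
toggle_tip side 0.55 [283.1 192.8] [0.4846 0.036  0.099 ]
toggle_tip wrist 0.64 [116.  170.5] [0.4938 0.0443 0.099 ]
cover scene 0.76 [496.2 343. ] [0.4855 0.3311 0.01  ]
cover side 0.73 [273.7 148.2] [0.4866 0.3323 0.01  ]
scrubber scene 0.58 [215.3 154.4] [ 0.4107 -0.5374  0.008 ]
scrubber scene 0.57 [243.8 206.6] [ 0.5058 -0.3624  0.008 ]
scrubber scene 0.31 [499.4 342.5] [0.4793 0.3365 0.008 ]
scrubber side 0.88 [315.4 353.9] [ 0.5026 -0.368   0.008 ]
scrubber side 0.79 [181.9 361.9] [ 0.2284 -0.3467  0.008 ]
scrubber side 0.65 [274.2 446.1] [ 0.3984 -0.5505  0.008 ]
scrubber side 0.61 [341.3 210.6] [0.6332 0.0459 0.008 ]
toothbrush scene 0.6 [322.  281.7] [ 0.6175 -0.0447 
[... 823 characters left out ...]
0.67 [438.4 425.5] [0.7139 0.3102 0.    ]
jar side 0.78 [352.9 147.4] [0.717  0.3123 0.    ]
nail_brush scene 0.86 [197.6 262.7] [ 0.6967 -0.3525  0.    ]
nail_brush side 0.7 [407.  337.9] [ 0.7017 -0.3526  0.    ]
tweezers scene 0.71 [288.3 360.5] [ 0.7739 -0.0258  0.    ]
tweezers scene 0.7 [275.9 266.5] [ 0.5986 -0.191   0.    ]
tweezers side 0.69 [341.6 280.8] [ 0.593  -0.1779  0.    ]
tweezers side 0.63 [406.8 339.4] [ 0.7004 -0.3562  0.    ]
tweezers wrist 0.94 [281.9 368.4] [ 0.5971 -0.1884  0.    ]
steriliser scene 0.79 [322.7 299. ] [ 0.6075 -0.0488  0.    ]
steriliser side 0.97 [337.7 239.1] [ 0.6076 -0.0452  0.    ]
steriliser wrist 0.88 [287.7 246.3] [ 0.6078 -0.043   0.    ]
2.4
```

```bash
python3 - <<'E'
from h import *
ctrl.move_ptp([.60,-.10,.30],down(0))
c=cam('wrist'); im=snap('wrist','w1')
np.savez('w1.npz',K=c[0],R=c[1],t=c[2],im=im)
print(ctrl.get_time(),ctrl.get_position())
for th in ['tub_rim','tub_floor','toggle_tip','toothbrush','steriliser']:
    print(th,[(round(d['conf'],2),np.round(d['centre'],1)) for d in ctrl.mark_of(th,'wrist')[:2]])
E
```

```text
3.1 [ 0.59995167 -0.09735376  0.29793914]
tub_rim [(0.82, array([342.9, 153.4]))]
tub_floor [(0.58, array([336.5, 150.3]))]
toggle_tip [(0.71, array([211.5,  55.5]))]
toothbrush [(0.81, array([342.9, 151. ])), (0.41, array([214. ,  54.6]))]
steriliser [(0.82, array([334.8, 151.3]))]
```

View pics/w1.png

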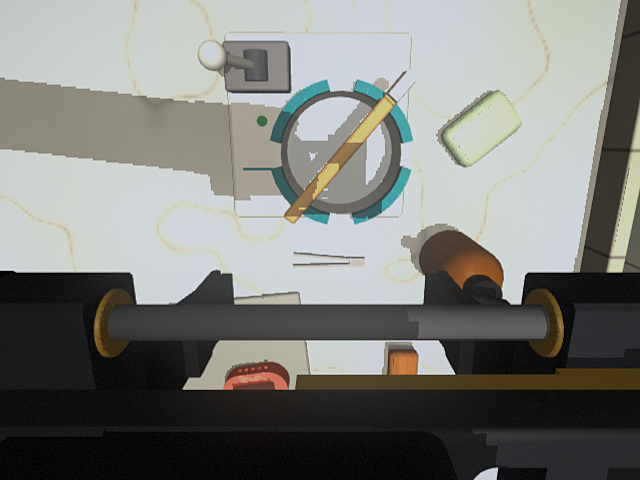

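View pics/side_z.png

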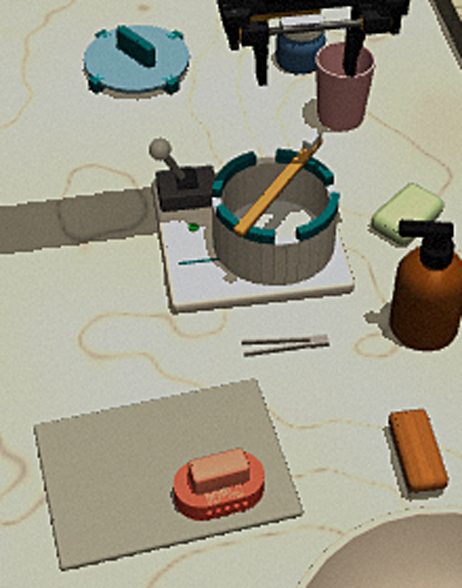

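View pics/scene_z.png

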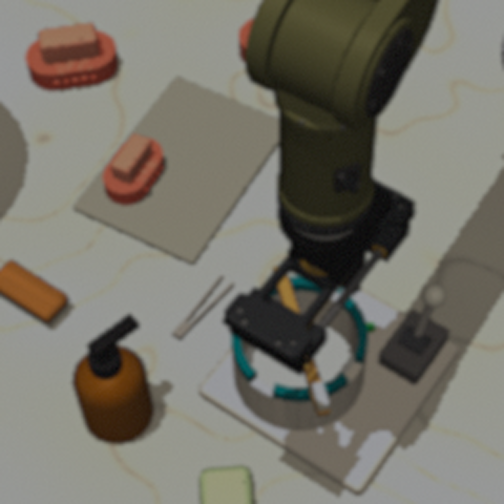

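```bash
python3 - <<'E'
from h import *
d=np.load('w1.npz'); c=(d['K'],d['R'],d['t']); im=d['im']
hsv=cv2.cvtColor(im,cv2.COLOR_RGB2HSV)
m=(hsv[...,0]>82)&(hsv[...,0]<98)&(hsv[...,1]>150)
m[:, :265]=0; m[240:]=0
v,u=np.nonzero(m)
P=np.array([plane(c,(a,b),.1)[:2] for a,b in zip(u,v)])
print(len(P))
def f(x):
    r=np.hypot(*(P-x[:2]).T); return np.maximum(r-.071,0)+np.maximum(.061-r,0)
s=least_squares(f,[.612,-.046],loss='soft_l1',f_scale=.001); print(s.x,s.cost)
ctr=s.x
a=np.degrees(np.arctan2(*(P-ctr).T[::-1])); r=np.hypot(*(P-ctr).T)
# also algebraic
k=(r>.058)&(r<.074); h,e=np.histogram(a[k],bins=np.arange(-180,181,2)); 
print([(int(x),int(y)) for x,y in zip(e,h) if y<6])
# edges by interpolation: median angle of transitions
print('r pct',np.percentile(r,[2,50,98]))
# plate corners z=.02
for uv in [(228.5,33.5),(410.5,33.5),(235,216),(404,216)]: print(uv,plane(c,uv,.02).round(4))
for uv in [(211.5,55)]: print('knob',plane(c,uv,.099))
# brush ends handle
for uv,z in [((290,217),.105),((393,97),.11),((387,103),.11)]: print('brush',plane(c,uv,z))
# brush mask
m2=(hsv[...,0]>10)&(hsv[...,0]<28)&(hsv[...,1]>110)&(hsv[...,2]>60); m2[:90]=0;m2[225:]=0;m2[:,:280]=0;m2[:,402:]=0
v,u=np.nonzero(m2); Q=np.array([plane(c,(x,y),.11)[:2] for x,y in zip(u,v)])
mu=np.median(Q,0); w=np.linalg.svd(Q-Q.mean(0),full_matrices=False)[2][0]; t=(Q-Q.mean(0))@w
print('brush fit',Q.mean(0),np.degrees(np.arctan2(w[1],w[0])),t.min(),t.max(),len(Q))
E
```

```text
933
[ 0.61263276 -0.04715174] 0.0
[(-180, 0), (-178, 0), (-176, 0), (-174, 0), (-172, 0), (-170, 0), (-168, 0), (-166, 1), (-164, 0), (-162, 0), (-160, 0), (-158, 0), (-156, 0), (-154, 0), (-152, 0), (-150, 0), (-148, 0), (-146, 0), (-144, 0), (-142, 0), (-140, 0), (-138, 0), (-136, 0), (-134, 0), (-132, 0), (-130, 0), (-128, 0), (-126, 0), (-124, 0), (-122, 2), (-120, 4), (-118, 5), (-100, 0), (-98, 0), (-96, 0), (-94, 0), (-92, 0), (-90, 0), (-88, 0), (-86, 0), (-84, 0), (-82, 0), (-80, 0), (-72, 5), (-68, 2), (-66, 1), (-64, 0), (-62, 0), (-60, 0), (-58, 0), (-56, 0), (-54, 0), (-12, 5), (-10, 0), (-8, 0), (-6, 0), (-4, 0), (-2, 0), (0, 0), (2, 0), (4, 0), (6, 0), (8, 0), (14, 5), (22, 3), (26, 4), (28, 5), (30, 5), (32, 4), (34, 5), (36, 4), (38, 5), (42, 0), (44, 0), (46, 0), (48, 0), (50, 0), (52, 0), (54, 5), (56, 2), (58, 4), (60, 4), (62, 3), (64, 3), (66, 5), (68, 3), (70, 4), (72, 2), (74, 4), (78, 2), (80, 0), (82, 0), (84, 0), (86, 0), (88, 0), (90, 0), (92, 0), (94, 0), (96, 0), (98, 0), (142, 5), (144, 0), (146, 0), (148, 1), (150, 0), (152, 0), (154, 0), (156, 0), (158, 0), (160, 0), (162, 0), (164, 0), (166, 1), (168, 0), (170, 0), (172, 0), (174, 0), (176, 0), (178, 0)]
r pct [0.06162505 0.06703583 0.07063381]
(228.5, 33.5) [0.4909 0.0798 0.02  ]
(410.5, 33.5) [0.6914 0.0799 0.02  ]
(235, 216) [ 0.4855 -0.1253  0.02  ]
(404, 216) [ 0.6947 -0.1252  0.02  ]
knob [0.49268557 0.04319989 0.099     ]
brush [ 0.56224828 -0.10868532  0.105     ]
brush [0.66071047 0.00556356 0.11      ]
brush [6.55376515e-01 3.09482166e-04 1.10000000e-01]
brush fit [ 0.60343958 -0.05979925] -130.4131555911386 -0.08896261043360518 0.066181166102358 1669
```

```bash
cat > ov.py <<'E'
from h import *
def ster(x,y,a):
    L=[]
    R=np.array([[np.cos(a),-np.sin(a)],[np.sin(a),np.cos(a)]])
    def T(p,z): return np.c_[np.array(p)@R.T+[x,y],np.full(len(p),z)]
    L.append(T([[-.13,-.08],[.08,-.08],[.08,.13],[-.13,.13],[-.13,-.08]],.02))
    th=np.linspace(0,2*np.pi,100)
    for r in(.061,.071): L.append(T(np.c_[r*np.cos(th),r*np.sin(th)],.1))
    for k in range(4):
        for s in(-.0125,.0125):
            p=np.array([[.055,s],[.08,s]]); q=k*np.pi/2;r2=np.array([[np.cos(q),-np.sin(q)],[np.sin(q),np.cos(q)]])
            L.append(T(p@r2.T,.1))
    return L
def draw(im,c,L,box,s,fn):
    x0,y0,x1,y1=box
    o=cv2.resize(im[y0:y1,x0:x1,::-1],None,fx=s,fy=s,interpolation=cv2.INTER_CUBIC).copy()
    for l in L:
        p=((proj(c,l)-[x0,y0]+.5)*s)
        cv2.polylines(o,[np.round(p).astype(np.int32)],False,(0,0,255),1)
    cv2.imwrite(f'pics/{fn}.png',o)
E
python3 - <<'E'
from ov import *
d=np.load('w1.npz'); c=(d['K'],d['R'],d['t'])
draw(d['im'],c,ster(.6126,-.0471,0),(190,10,430,235),2.6,'ov1')
E
```

```text
(no output)
```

View pics/ov1.png

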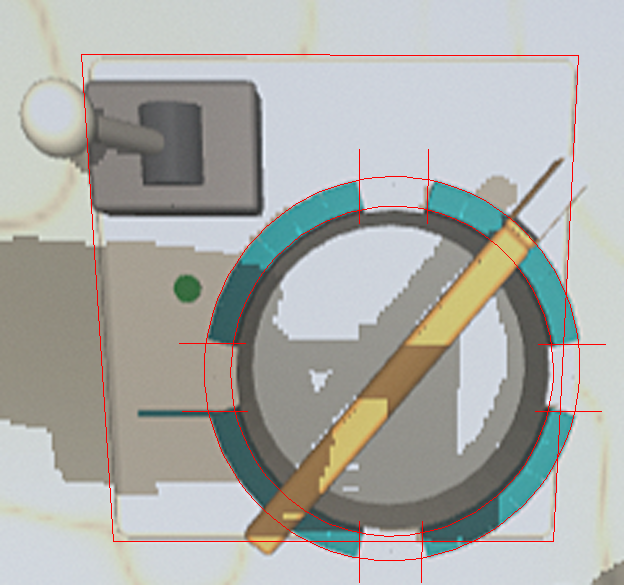

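```bash
cat > fitm.py <<'E'
from h import *
cs,cc=cam('side'),cam('scene')
Ps=np.array([(63,569),(301,513),(256,380),(35,427)])/2.1+[210,120]   # -x-y,+x-y,+x+y,-x+y
Pc=np.array([(75,209),(192,263)])/2.1+[180,120]  # scene: corners
for p in Ps: print(plane(cs,p,.008).round(4))
for p in list(Pc)+[np.array((178,77))/2.1+[180,120]]: print('scene',plane(cc,p,.008).round(4))
E
python3 - <<'E'
from fitm import *
d=np.load('w1.npz'); c=(d['K'],d['R'],d['t'])
for n in [(342.9,151.),(342.9,153.4)]: print(plane(c,n,.1))
ctrl.camera('side');im=ctrl.camera('scene')
for n,cam_ in (('side',cs),('scene',cc)):
  for r in ctrl.cut_out('scrubber',n)[:4]:
    v,u=np.nonzero(r['mask']); 
    P=np.array([plane(cam_,(a,b),.02)[:2] for a,b in zip(u,v)]).astype(np.float32)
    print(n,round(r['conf'],2),len(u),np.round(r['centre']),cv2.minAreaRect(P),plane(cam_,r['centre'],.03))
for psi in (-40.8,139.2):print(ctrl.solve_ik([.618,-.0438,.119],down(np.radians(psi))))
E
```

```text
[ 0.3429 -0.4299  0.008 ]
[ 0.5753 -0.4035  0.008 ]
[ 0.5596 -0.2382  0.008 ]
[ 0.3239 -0.2641  0.008 ]
scene [ 0.5776 -0.3949  0.008 ]
scene [ 0.5599 -0.2331  0.008 ]
scene [ 0.3406 -0.4218  0.008 ]
[ 0.61530581 -0.04357403  0.1       ]
[ 0.61532968 -0.04587907  0.1       ]
side 0.78 2433 [276. 441.] ((0.40068480372428894, -0.5490564107894897), (0.07888594269752502, 0.12429805099964142), 46.21305847167969) [ 0.40290472 -0.55218037  0.03      ]
side 0.61 1794 [182. 358.] ((0.2305688112974167, -0.33859026432037354), (0.07424470037221909, 0.13590200245380402), 10.121833801269531) [ 0.23150808 -0.35073612  0.03      ]
side 0.58 1104 [317. 349.] ((0.4996306002140045, -0.36707404255867004), (0.0945676937699318, 0.06721567362546921), 9.7894868850708) [ 0.50503293 -0.37002926  0.03      ]
scene 0.86 630 [241. 201.] ((0.4982805550098419, -0.36708998680114746), (0.09829011559486389, 0.06632082164287567), 6.2972869873046875) [ 0.50849016 -0.36658506  0.03      ]
scene 0.59 1104 [214. 150.] ((0.3972596824169159, -0.5492602586746216), (0.11305993795394897, 0.11345599591732025), 47.00868225097656) [ 0.41512381 -0.53538723  0.03      ]
[ 2.63870297e-02  3.04840637e-01  1.81504372e-03  1.63492241e+00
 -5.84077046e-04  1.20183014e+00 -6.83765296e-01]
[ 0.26487938  0.32133341 -0.28818688  1.62541695  0.09613309  1.20878613
  2.38605736]
```

```bash
python3 - <<'E'
from h import *
r=np.radians
ctrl.move_ptp([.618,-.0438,.17],down(r(-40.8)))
ctrl.servo_line([.618,-.0438,.119],max_speed=.12)
print(ctrl.get_position())
ctrl.clamp(15); print(ctrl.get_opening())
ctrl.servo_line([.618,-.0438,.22],max_speed=.2)
c=cam('wrist'); snap('wrist','w2'); snap('side','s2')
print(ctrl.get_time(),ctrl.get_opening(),ctrl.get_wrist_force())
E
```

```text
[ 0.61854596 -0.04415807  0.11982333]
0.0003526825556531748
7.2 0.0004136215085290269 [-0.69301543 -0.39782541  0.29562627]
```

View pics/w2.png

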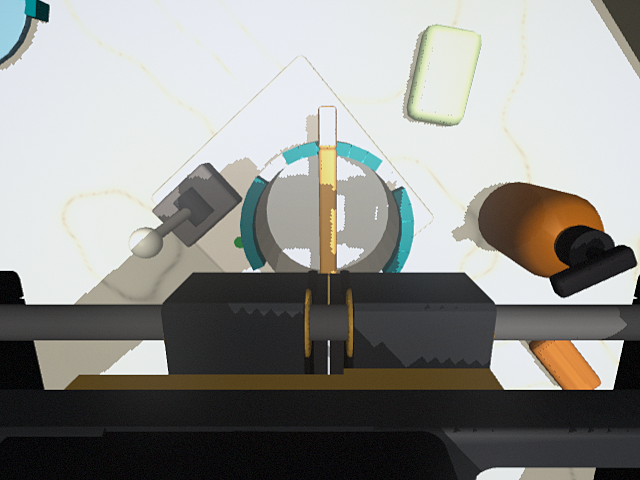

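View pics/s2.png

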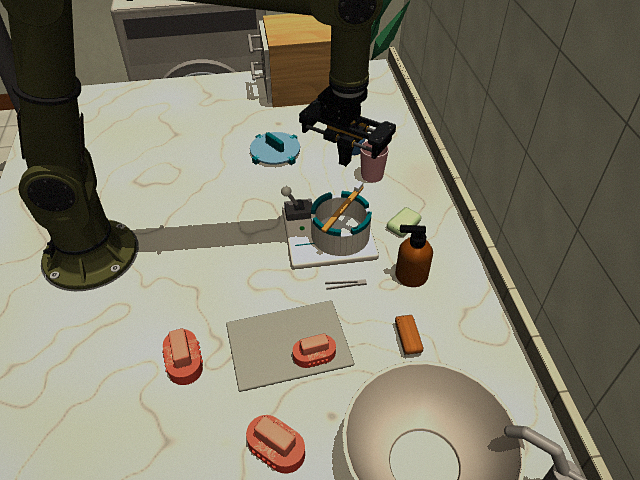

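```bash
python3 - <<'E'
from h import *
r=np.radians
ctrl.let_go()
ctrl.servo_line([.618,-.0438,.112],max_speed=.15)
print(ctrl.get_position())
ctrl.clamp(15); o=ctrl.get_opening(); print(o)
if o<.005:
    ctrl.let_go(); ctrl.servo_line([.618,-.0438,.105],max_speed=.1); ctrl.clamp(15); print(ctrl.get_opening())
ctrl.servo_line([.618,-.0438,.2],max_speed=.2)
c=cam('wrist'); snap('wrist','w3'); snap('side','s3')
print(ctrl.get_time(),ctrl.get_opening(),ctrl.get_wrist_force())
E
```

```text
[ 0.61883673 -0.04384564  0.11309289]
0.0004918942409180062
0.0005192781276448934
15.125 0.0005042702219087914 [ 0.81885888 -0.56963166 -0.76978337]
```

View pics/s3.png

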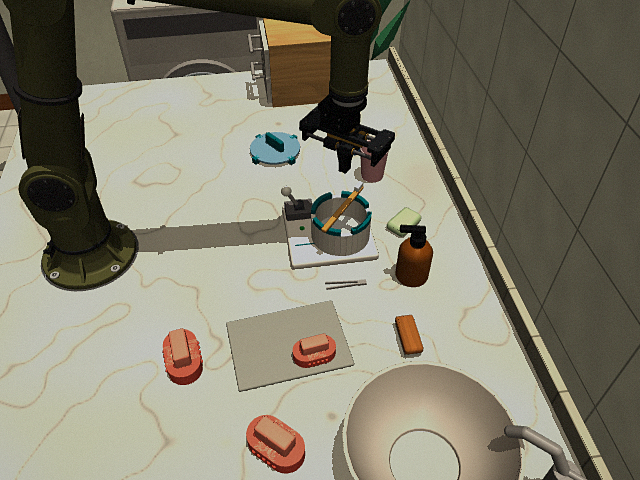

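View pics/w3.png

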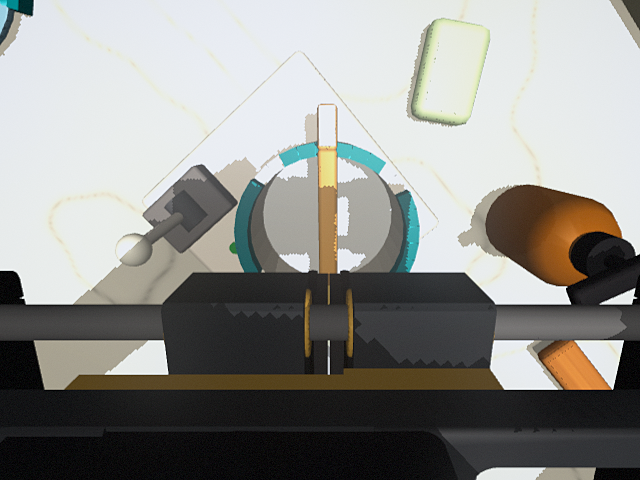

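```bash
python3 - <<'E'
from h import *
c=cam('side'); P=ctrl.get_position(); print(P, proj(c,P), proj(c,P-[0,0,.017]), proj(c,[.618,-.044,.105]))
im=snap('side','s4',(270,90,440,270),4.2/1.3)
im=snap('scene','c4',(230,180,420,370),3.1)
E
```

```text
[ 0.61670242 -0.04370258  0.1977064 ] [[343.86144265 177.28044898]] [[343.60916724 183.04973222]] [[343.10771261 207.5009268 ]]
```

View pics/s4.png

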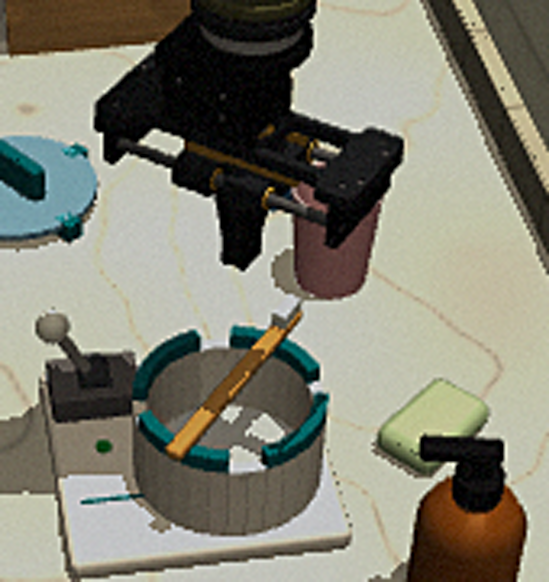

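View pics/c4.png

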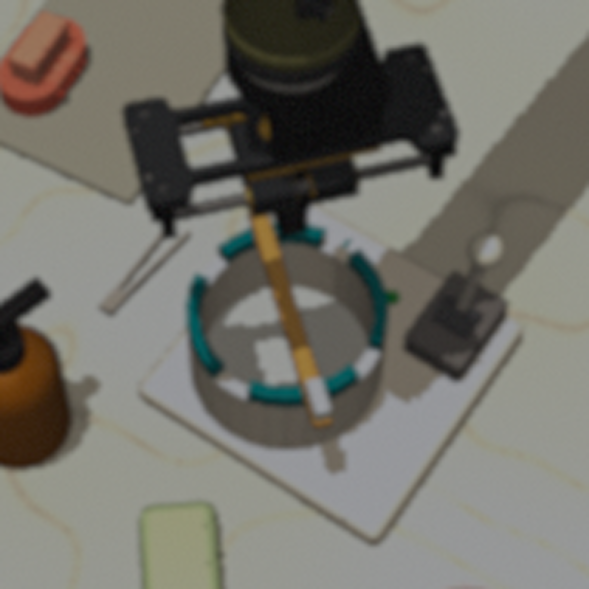

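```bash
python3 - <<'E'
from h import *
P=ctrl.get_position(); 
for n in('scene','side'):
  c=cam(n)
  for dz in (.02,.0,-.01,-.017): print(n,dz,proj(c,P+[0,0,dz]).round(1))
# corners of finger tip (19 wide along tool y)
R=Rot.from_rotvec(ctrl.get_ee_rot()).as_matrix()
for n in('scene','side'):
  c=cam(n)
  for y in(-.0095,.0095):
    for z in (-.02,.02): print(n,y,z,proj(c,P+R@[.017,y,z]).round(1))
print(ctrl.get_ee_rot(),down(np.radians(-40.8)))
E
```

```text
scene 0.02 [[322.9 252.6]]
scene 0.0 [[322.8 257.8]]
scene -0.01 [[322.8 260.4]]
scene -0.017 [[322.8 262.2]]
side 0.02 [[344.3 170.3]]
side 0.0 [[344.  177.2]]
side -0.01 [[343.8 180.6]]
side -0.017 [[343.7 183. ]]
scene -0.0095 -0.02 [[331.  256.3]]
scene -0.0095 0.02 [[312.2 260.5]]
scene 0.0095 -0.02 [[333.4 263.9]]
scene 0.0095 0.02 [[314.5 268.2]]
side -0.0095 -0.02 [[333.9 182.2]]
side -0.0095 0.02 [[349.3 188.5]]
side 0.0095 -0.02 [[338.2 177.6]]
side 0.0095 0.02 [[353.5 183.7]]
[ 0.55647077  1.50134518 -0.55824879] [ 0.55711739  1.49804351 -0.55711739]
```

```bash
python3 - <<'E'
from h import *
ctrl.servo_line([.618,-.0438,.108],max_speed=.2)
f0=ctrl.get_wrist_force(); t0=ctrl.get_time(); print(t0,f0)
z=.108
while z>.078:
    z-=.003
    ctrl.servo_line([.618,-.0438,z],max_speed=.03)
    f=ctrl.get_wrist_force()
    print(round(z,3),ctrl.get_position()[2].round(4),f.round(2),round(ctrl.get_time(),2))
    if f[2]-f0[2]>2.5: break
snap('side','s5',(270,90,440,270),3.2)
E
```

```text
15.8333 [-0.29709788  0.63535913  0.82062037]
0.105 0.1063 [ 0.79 -0.12 -0.14] 16.08
0.102 0.102 [1.01 0.75 0.44] 16.33
0.099 0.0987 [ 0.78 -0.12  0.46] 16.58
0.096 0.0957 [-0.06 -0.4  -0.73] 16.83
0.093 0.0927 [0.03 0.11 0.18] 17.08
0.09 0.0897 [-0.64  0.11  0.5 ] 17.33
0.087 0.0875 [ 0.38 -1.14  2.24] 17.58
0.084 0.0874 [-5.29 -0.26 15.26] 17.83
```

View pics/s5.png

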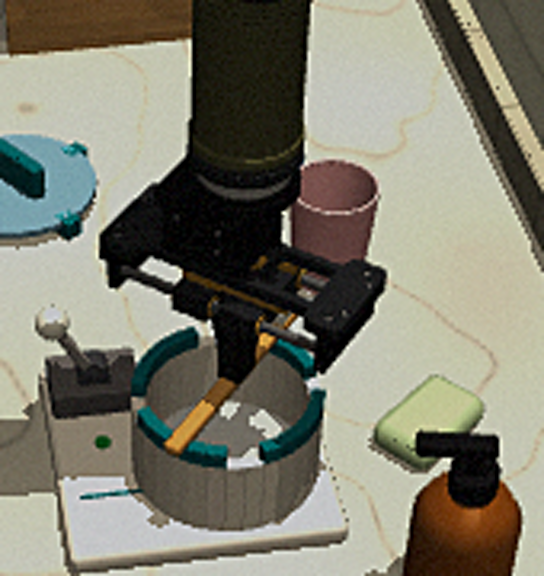

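```bash
sed -i 's/^def snap/TIP=.0225 # tips are this far BEHIND (above) the reported TCP, measured by contact\ndef snap/' h.py; python3 - <<'E'
from h import *
ctrl.servo_line([.618,-.0438,.100],max_speed=.2)
ctrl.let_go()
ctrl.servo_line([.618,-.0438,.1018-TIP],max_speed=.1)
ctrl.clamp(15); print(ctrl.get_position(),ctrl.get_opening())
ctrl.servo_line([.618,-.0438,.16],max_speed=.2)
snap('wrist','w6'); print(ctrl.get_time(),ctrl.get_opening())
E
```

```text
[ 0.61795955 -0.0438088   0.07929142] 0.013766004597106495
21.775 0.013425855060683162
```

View pics/w6.png

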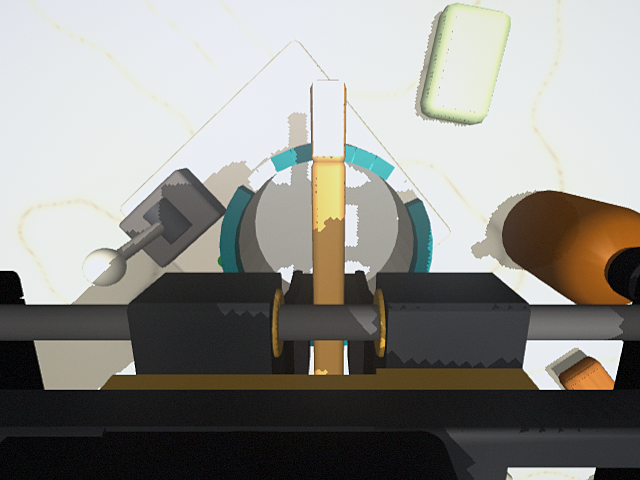

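```bash
python3 - <<'E'
from h import *
o=down(np.radians(-83.5)); x,y=.4434,-.2754
ctrl.move_ptp([x,y,.06],o); print(ctrl.get_time())
ctrl.servo_line([x,y,.0100-TIP],max_speed=.08); print(ctrl.get_time(),ctrl.get_position(),ctrl.get_wrist_force())
ctrl.let_go();print(ctrl.get_time())
ctrl.servo_line([x,y,.08],max_speed=.25)
print(ctrl.get_time())
# look at scrubber: camera toward it
ctrl.move_ptp([.50,-.39,.14],down(np.radians(-83.5+90)))
c=cam('wrist'); im=snap('wrist','w7'); np.savez('w7.npz',K=c[0],R=c[1],t=c[2],im=im)
snap('side','s7')
print(ctrl.get_time())
E
```

```text
22.95
24.0083 [ 0.44373174 -0.27562295 -0.01244253] [-0.27107756  0.26833713 -0.23510944]
25.3583
25.875
27.4667
```

View pics/w7.png

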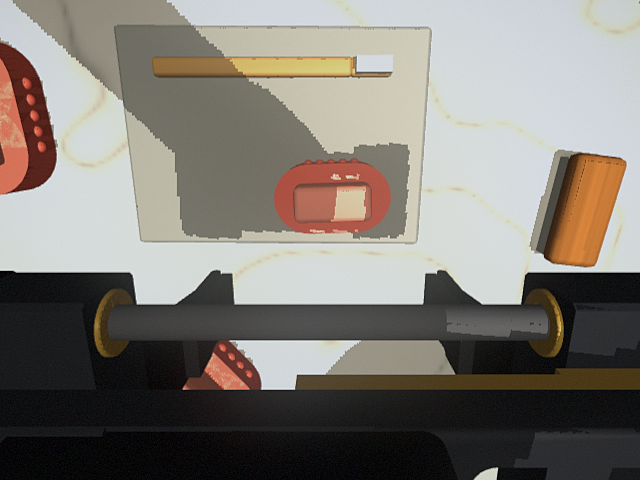

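View pics/s7.png

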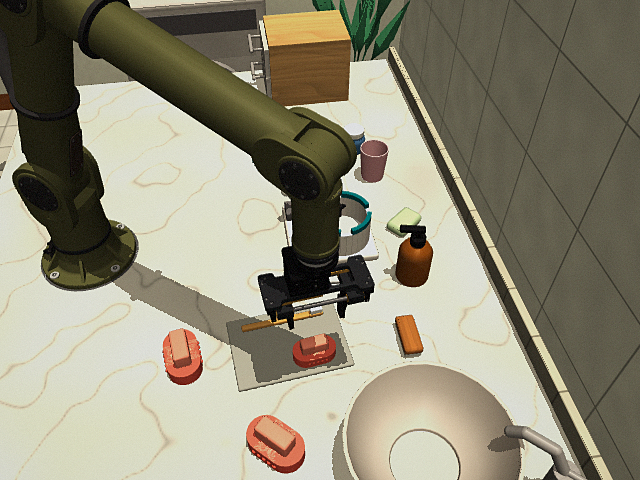

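```bash
python3 - <<'E'
from h import *
d=np.load('w7.npz'); c=(d['K'],d['R'],d['t'])
draw=cv2.resize(d['im'][140:250,250:420,::-1],None,fx=4,fy=4,interpolation=cv2.INTER_CUBIC); cv2.imwrite('pics/z7.png',draw)
Q=[plane(c,p,.058)[:2] for p in [(294,185),(371,183),(371,221),(294,222)]]; Q=np.array(Q); print(Q.round(4),Q.mean(0))
for p in [(116,26),(430,28),(415,242),(143,241)]: print(plane(c,p,.008).round(4))
print(plane(c,(153,67),.018),plane(c,(392,65),.02))
E
```

```text
[[ 0.4728 -0.3562]
 [ 0.5258 -0.3488]
 [ 0.5296 -0.3756]
 [ 0.4751 -0.3825]] [ 0.50082481 -0.36576419]
[ 0.3261 -0.2596  0.008 ]
[ 0.5596 -0.2346  0.008 ]
[ 0.5766 -0.4     0.008 ]
[ 0.3444 -0.4253  0.008 ]
[ 0.3579004  -0.28617582  0.018     ] [ 0.53367232 -0.26530921  0.02      ]
```

View pics/z7.png

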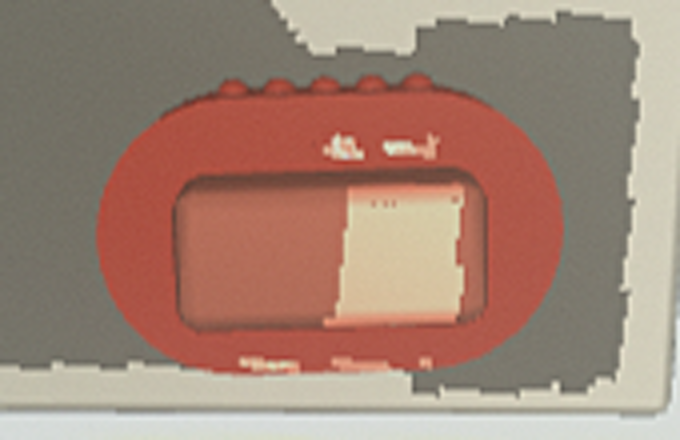

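```bash
python3 - <<'E'
from h import *
o=down(np.radians(-82.5)); x,y=.5012,-.3655
ctrl.move_ptp([x,y,.06],o)
ctrl.servo_line([x,y,.0425-TIP],max_speed=.12); print(ctrl.get_position(),ctrl.get_time())
ctrl.clamp(20); print(ctrl.get_opening())
ctrl.servo_line([x,y,.14],max_speed=.25)
snap('wrist','w8'); print(ctrl.get_time(),ctrl.get_opening(),ctrl.get_wrist_force())
print([ctrl.solve_ik([.6126,-.047,.12],down(np.radians(p))) is not None for p in(-90,0)])
E
```

```text
[ 0.50105534 -0.36554764  0.0198778 ] 29.3083
0.025810445643985113
31.0083 0.026079699250583725 [-0.97354788  0.19883308 -1.87120163]
[True, True]
```

View pics/w8.png

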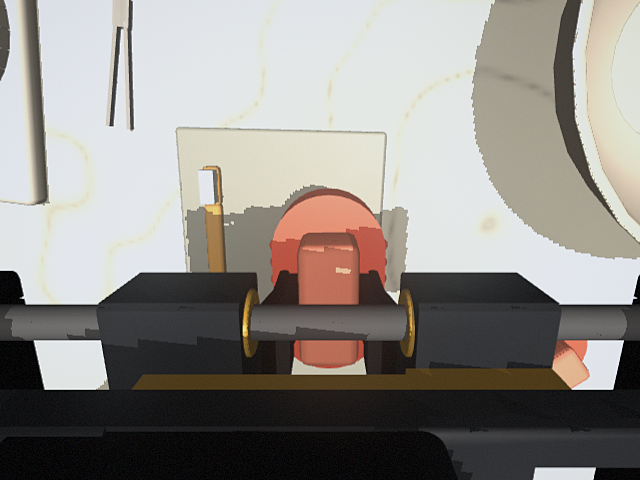

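```bash
python3 - <<'E'
from h import *
o=down(np.radians(-90)); x,y=.6126,-.0471
ctrl.move_ptp([x,y,.14],o); ctrl.servo_line([x,y,.14],max_speed=.2); p=ctrl.get_position(); print(p,ctrl.get_time())
ctrl.servo_line([x,y,.0615-TIP],max_speed=.12); print(ctrl.get_position(),ctrl.get_wrist_force(),ctrl.get_time())
ctrl.let_go(); print(ctrl.get_opening(),ctrl.get_wrist_force(),ctrl.get_position())
ctrl.servo_line([x,y,.16],max_speed=.25)
c=cam('wrist');im=snap('wrist','w9');np.savez('w9.npz',K=c[0],R=c[1],t=c[2],im=im); print(ctrl.get_time())
# view of the cover
ctrl.move_ptp([.486,.30,.20],down(0))
c=cam('wrist');im=snap('wrist','w10');np.savez('w10.npz',K=c[0],R=c[1],t=c[2],im=im); snap('side','s10'); print(ctrl.get_time(),ctrl.get_position())
E
```

```text
[ 0.6124804  -0.04858933  0.14003725] 32.5333
[ 0.61306162 -0.04710414  0.03923439] [ 0.11431952 -0.52512673 -0.61269863] 33.525
0.08689760723918459 [-0.33557756  0.19214259  0.10370208] [ 0.6125918  -0.04711268  0.03897788]
35.4083
36.9 [0.48701761 0.29824407 0.1996015 ]
```

View pics/w9.png

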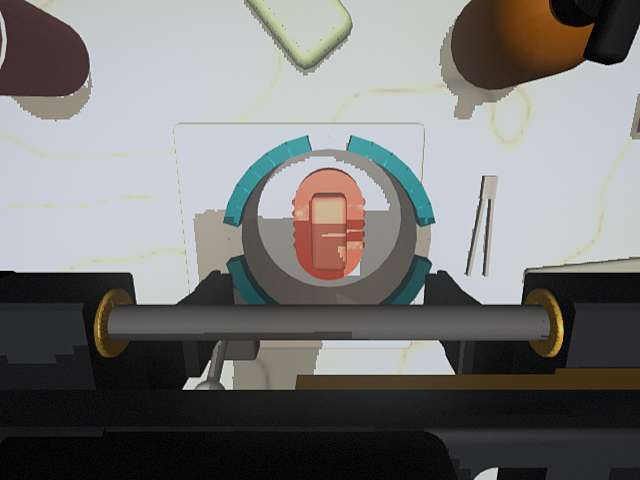

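View pics/w10.png

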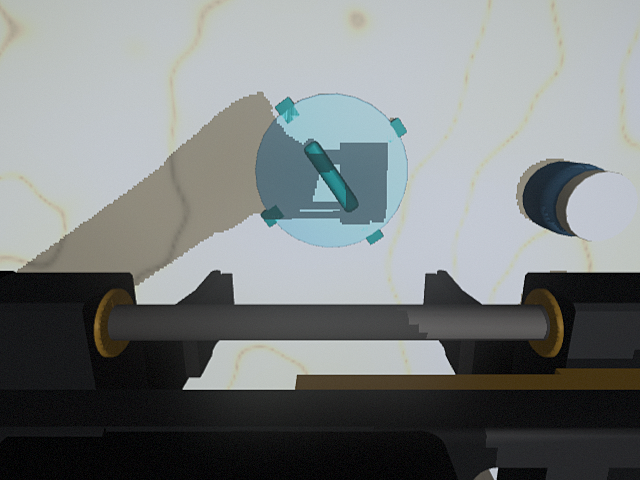

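View pics/s10.png

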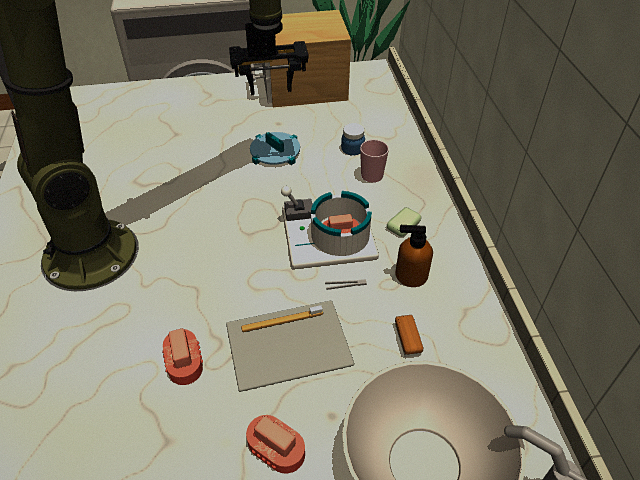

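```bash
cat > fitc.py <<'E'
from ov import *
def cover(x,y,a,z0=0.):
    "z0: teeth bottom height"
    R=np.array([[np.cos(a),-np.sin(a)],[np.sin(a),np.cos(a)]])
    def T(p,z): return np.c_[np.array(p)@R.T+[x,y],np.full(len(p),z0+z)]
    th=np.linspace(0,2*np.pi,120); L=[T(np.c_[.073*np.cos(th),.073*np.sin(th)],.018)]
    L.append(T([[-.035,-.007],[.035,-.007],[.035,.007],[-.035,.007],[-.035,-.007]],.051))
    for k in range(4):
        q=k*np.pi/2;r2=np.array([[np.cos(q),-np.sin(q)],[np.sin(q),np.cos(q)]])
        L.append(T(np.array([[.06,-.008],[.08,-.008],[.08,.008],[.06,.008]])@r2.T,.018))
    return L
E
python3 - <<'E'
from fitc import *
d=np.load('w10.npz'); c=(d['K'],d['R'],d['t']); im=d['im']
# handle corners/ends & teeth centres
for p,z in [((311,144),.051),((351,208),.051)]: print(plane(c,p,z).round(4))
hsv=cv2.cvtColor(im,cv2.COLOR_RGB2HSV)
m=(hsv[...,0]>78)&(hsv[...,0]<112)&(hsv[...,1]>35); m[:85]=0;m[255:]=0;m[:,:250]=0;m[:,420:]=0
m=m.astype(np.uint8); m=cv2.morphologyEx(m,cv2.MORPH_CLOSE,np.ones((9,9)))
cn=max(cv2.findContours(m,0,cv2.CHAIN_APPROX_NONE)[0],key=cv2.contourArea)[:,0]
P=np.array([plane(c,p,.018)[:2] for p in cn])
s=least_squares(lambda x:np.hypot(*(P-x[:2]).T)-.073,[.486,.332],loss='soft_l1',f_scale=.0007); print(s.x,np.median(abs(s.fun)))
draw(im,c,cover(*s.x,np.radians(-56.5)),(240,80,420,260),3.3,'ov10')
d=np.load('w9.npz'); c=(d['K'],d['R'],d['t'])
draw(d['im'],c,ster(.6126,-.0471,0),(160,110,450,310),2.7,'ov9')
E
```

```text
[0.4734 0.3604 0.051 ]
[0.508  0.3052 0.051 ]
[0.49079586 0.33173659] 0.0011884749721641635
```

View pics/ov10.png

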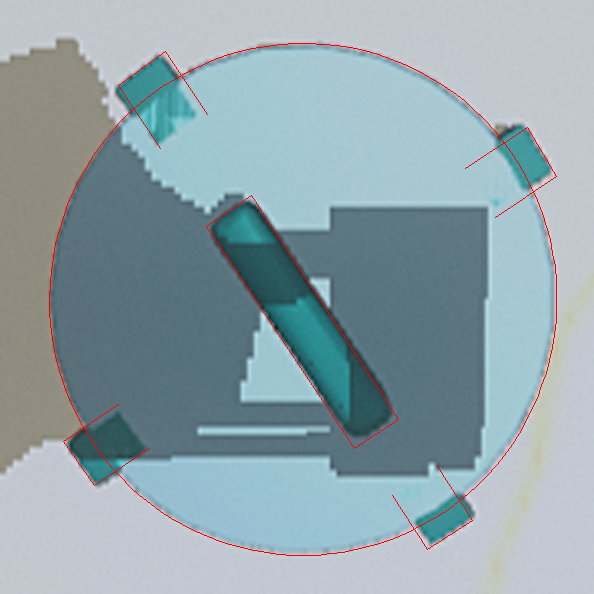

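View pics/ov9.png

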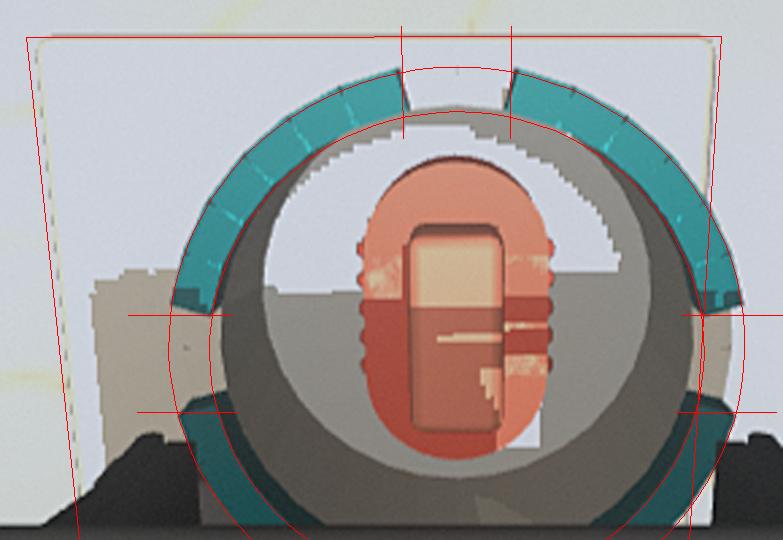

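```bash
python3 - <<'E'
from h import *
o=down(np.radians(33.5)); x,y=.4908,.3317
ctrl.move_ptp([x,y,.07],o)
ctrl.servo_line([x,y,.024-TIP],max_speed=.12); print(ctrl.get_position(),ctrl.get_time(),ctrl.get_wrist_force())
ctrl.clamp(40); print(ctrl.get_opening(),ctrl.get_position(),ctrl.get_time())
ctrl.servo_line([x,y,.05],max_speed=.12)
ctrl.servo_line([x,y,.16],max_speed=.25); print(ctrl.get_time(),ctrl.get_opening(),ctrl.get_wrist_force())
ctrl.move_ptp([.613,-.0471,.135],down(0)); print(ctrl.get_time(),ctrl.get_position())
ctrl.servo_line([.613,-.0471,.105],max_speed=.1); p=ctrl.get_position()
snap('side','s11',(270,130,410,270),4); c=cam('wrist'); snap('wrist','w11'); print(ctrl.get_time(),p,ctrl.get_ee_rot(),ctrl.get_wrist_force())
E
```

```text
[0.49167186 0.33217474 0.00262557] 38.2167 [ 0.30074501 -0.0316653  -0.1746633 ]
0.013877171954570772 [0.49066185 0.33160481 0.00145964] 39.3917
40.5417 0.013602742332034639 [-0.81684108 -0.6178248  -2.46507138]
42.025 [ 0.61318157 -0.04407668  0.13501227]
42.575 [ 0.61270184 -0.04632508  0.10453561] [-4.02250613e-04  1.56972424e+00  4.10445617e-04] [ 0.51710667 -0.16046402 -1.5506256 ]
```

View pics/s11.png

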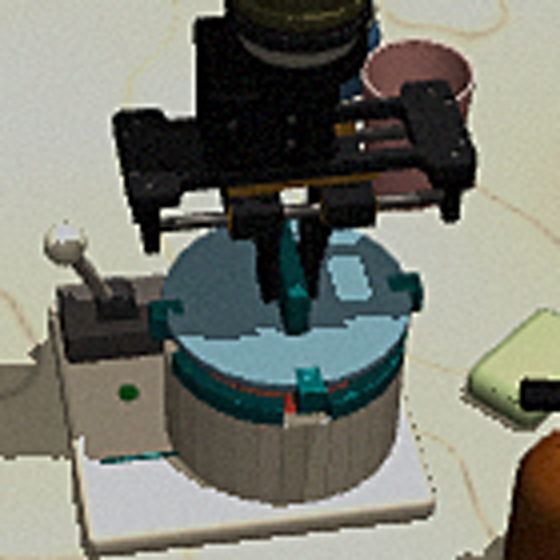

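View pics/w11.png

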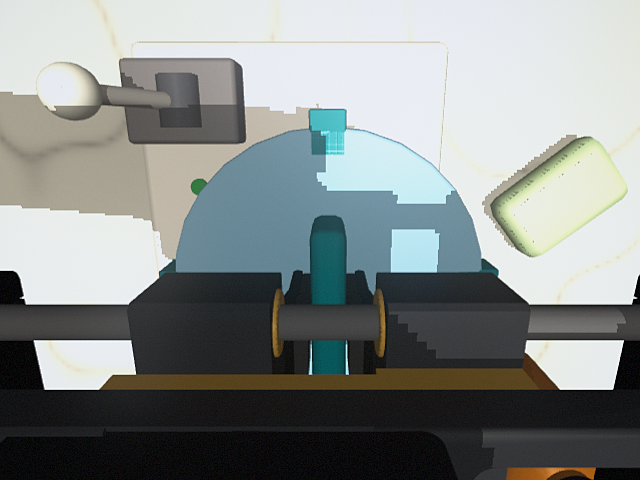

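```bash
python3 - <<'E'
from h import *
for z in (.1005,.0975,.0945,.0925,.0915,.0905,.0895):
    ctrl.servo_line([.613,-.0471,z],max_speed=.03)
    f=ctrl.get_wrist_force(); p=ctrl.get_position()
    print(z,p.round(4),f.round(2),ctrl.get_ft_torque().round(2),round(ctrl.get_time(),2))
    if f[2]>4: break
snap('side','s12',(270,130,410,270),4)
E
```

```text
0.1005 [ 0.6129 -0.0471  0.1005] [ 0.37 -0.31 -2.1 ] [-0.07 -0.02  0.01] 42.88
0.0975 [ 0.6128 -0.0471  0.0972] [-0.87 -0.73 -2.48] [ 0.04 -0.    0.02] 43.12
0.0945 [ 0.6127 -0.0471  0.0942] [ 0.73  0.69 -1.46] [0.   0.03 0.  ] 43.38
0.0925 [ 0.6129 -0.0471  0.0923] [-0.32  0.82 -2.2 ] [-0.02  0.03 -0.  ] 43.62
0.0915 [ 0.6131 -0.0471  0.0915] [ 0.26  0.71 -1.22] [ 0.04 -0.01  0.01] 43.88
0.0905 [ 0.6131 -0.0471  0.0914] [-2.93  0.2   4.01] [ 0.1   0.72 -0.01] 44.12
```

View pics/s12.png

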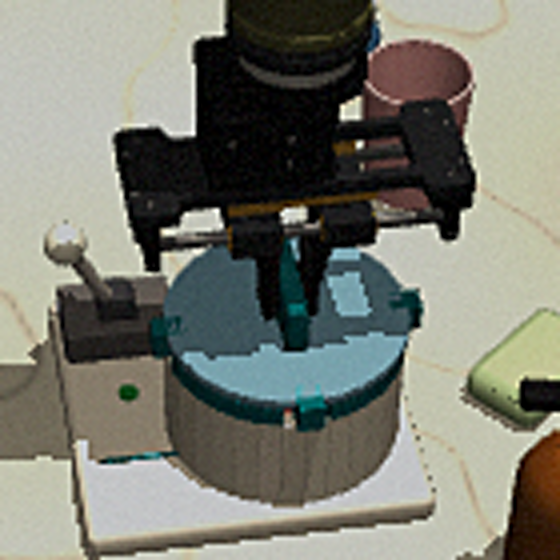

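```bash
python3 - <<'E'
from h import *
ctrl.servo_line([.613,-.0471,.0914],max_speed=.05)
ctrl.let_go()
ctrl.servo_line([.613,-.0471,.15],max_speed=.2); print(ctrl.get_time())
ctrl.clamp(10)
c=cam('wrist');im=snap('wrist','w13');np.savez('w13.npz',K=c[0],R=c[1],t=c[2],im=im)
print([ctrl.solve_ik([.447,.043,z],down(0)) is not None for z in (.13,.066)])
ctrl.move_ptp([.447,.043,.13],down(0)); print(ctrl.get_time())
snap('side','s13',(270,130,410,270),4)
c=cam('wrist');im=snap('wrist','w14');np.savez('w14.npz',K=c[0],R=c[1],t=c[2],im=im)
for n in('side','wrist'):print(n,[(round(d['conf'],2),np.round(d['centre'],1),plane(cam(n),d['centre'],.099).round(4)) for d in ctrl.mark_of('toggle_tip',n)[:1]])
print(ctrl.get_position(),ctrl.get_time())
E
```

```text
46.2167
[True, True]
48.575
side []
wrist [(0.61, array([401.3, 256.3]), array([0.4927, 0.0422, 0.099 ]))]
[0.44836345 0.04229263 0.13023142] 48.775
```

View pics/w13.png

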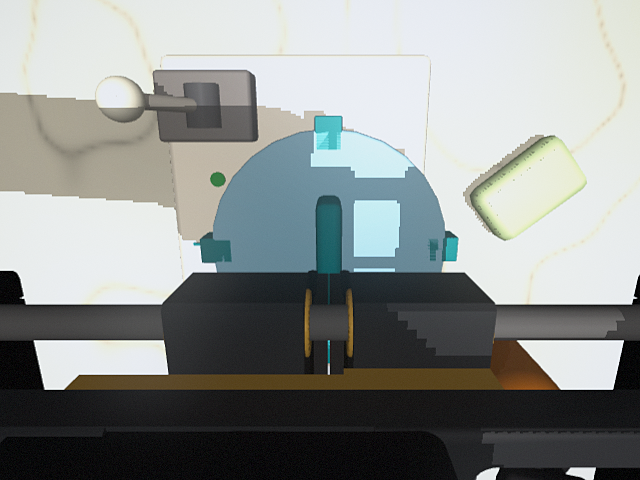

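View pics/s13.png

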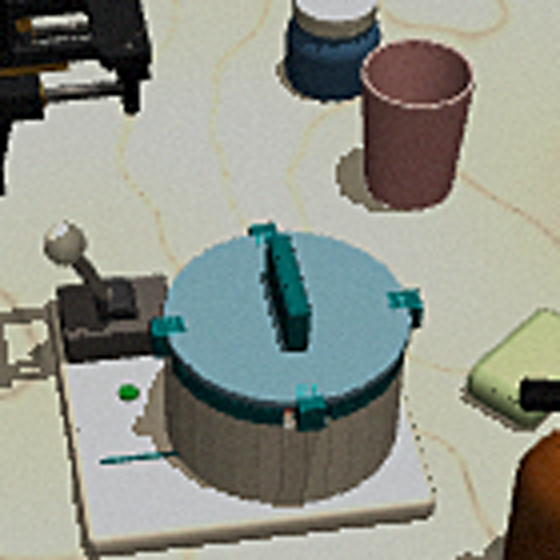

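View pics/w14.png

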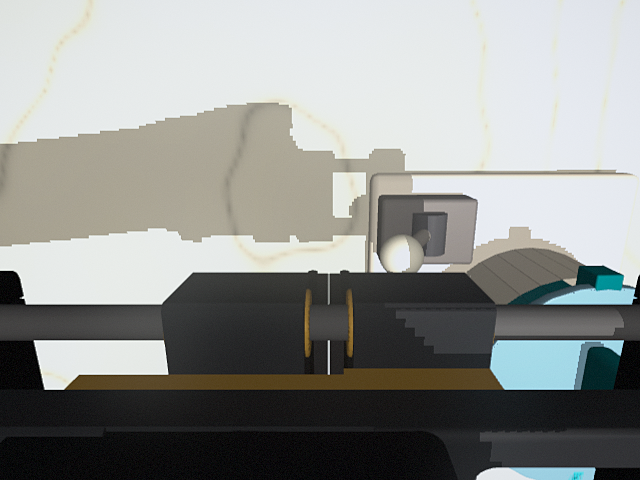

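```bash
python3 - <<'E'
from h import *
y=.0425; z=.087-TIP
ctrl.servo_line([.447,y,z],max_speed=.15)
ctrl.servo_line([.50,y,z],max_speed=.08)
f0=ctrl.get_wrist_force(); print(ctrl.get_time(),ctrl.get_position(),f0)
x=.50
while x<.5445:
    x+=.006 if x<.52 else .003
    ctrl.servo_line([x,y,z],max_speed=.05); f=ctrl.get_wrist_force()
    print(round(x,4),ctrl.get_position()[0].round(4),f.round(1),round(ctrl.get_time(),2))
    if abs(f[0])>6: break
snap('side','s15',(270,130,410,270),4)
E
```

```text
50.175 [0.49988605 0.04243131 0.06434074] [-0.6315654   0.20712692 -0.29830339]
0.506 0.5063 [-0.5 -0.5  0.5] 50.44
0.512 0.5124 [ 0.2 -0.1  0.6] 50.71
0.518 0.5184 [-0.6  0.3 -0.7] 50.98
0.524 0.5244 [-0.5  0.1  0.9] 51.24
0.527 0.5272 [ 0.1  0.2 -0.5] 51.49
0.53 0.5302 [-0.8 -1.2 -0.5] 51.74
0.533 0.5317 [-5.7  0.3  2.9] 51.99
0.536 0.5318 [-12.5  -0.1   8.3] 52.24
```

View pics/s15.png

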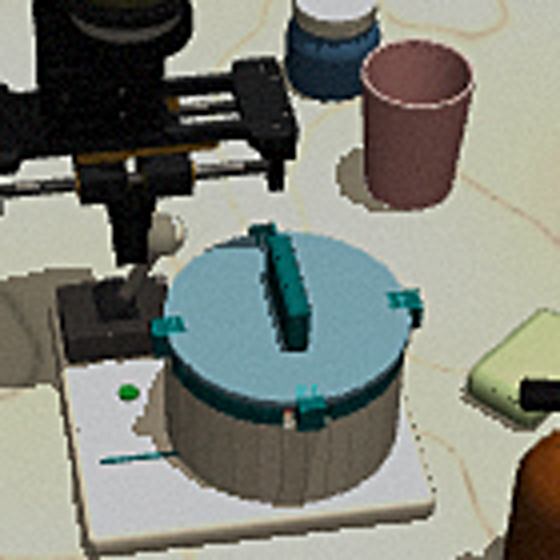

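```bash
python3 - <<'E'
from h import *
ctrl.servo_line([.47,.0425,.087-TIP],max_speed=.15)
ctrl.servo_line([.46,.0425,.16],max_speed=.2)
ctrl.move_ptp([.46,.16,.2],down(0))
snap('side','s16'); c=cam('wrist'); snap('scene','c16')
for n in('side','scene'):print(n,[(round(d['conf'],2),np.round(d['centre'],1),plane(cam(n),d['centre'],.099).round(4)) for d in ctrl.mark_of('toggle_tip',n)[:1]])
print(plane(cam('side'),(311.3,188.8),.099), ctrl.get_time())
E
```

```text
side [(0.45, array([310.7, 187.1]), array([0.5541, 0.0463, 0.099 ]))]
scene [(0.52, array([370.9, 281. ]), array([0.5554, 0.0416, 0.099 ]))]
[0.55466692 0.03987202 0.099     ] 54.2833
```

View pics/s16.png

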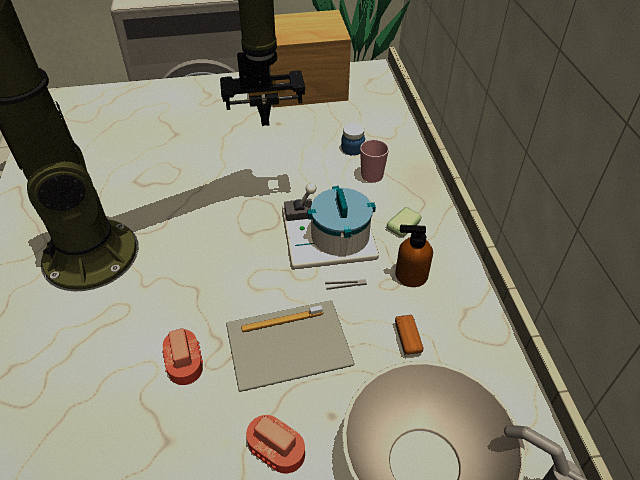

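View pics/c16.png

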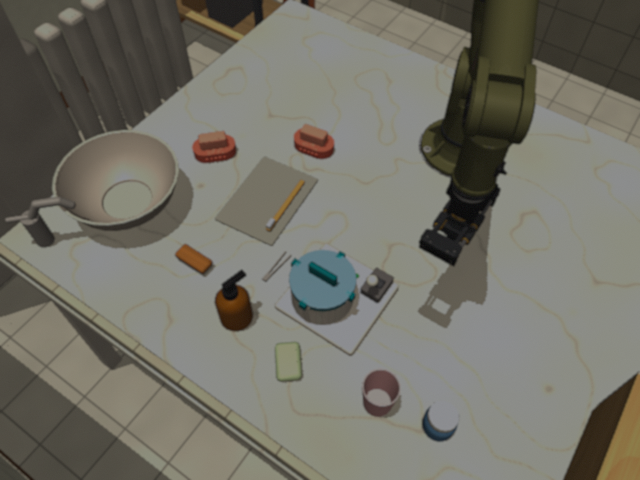

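Side view: knob at (311,187), which puts it at x ≈ 0.554, the "on" end stop. The cover sits level on the tub and the brush lies flat on the mat. The gripper is clear of everything, and the bystanders have not moved. Handing in.

```bash
python3 - <<'E'
from bench import ctrl
ctrl.close_job(); print(ctrl.get_time())
E
```

```text
the job is handed in; nothing more can be done
the job is handed in; nothing more can be done
```

The job is done and was handed in at about 54 s of the 72 s limit.

- **Toothbrush:** It lies flat on the mat's +y half.
- **Scrubber:** The scrubber from the mat, the smallest of the three, stands upright in the tub.
- **Cover:** I lowered it slowly with its teeth over the notches. It met the rim within 0.1 mm of the predicted home height, at about 4 N, and I let go only then. The pictures afterwards show it level.
- **Toggle:** I flipped it after releasing the cover and pushed until it stopped hard at about 12 N. The knob then measured x ≈ 0.554 from both fixed cameras, which is the expected "on" position.
- **Bystanders:** None of them looks moved in the last pictures.

**Tool frame:** The stated tool geometry did not match. Touching the brush top showed the fingertips about 22 mm behind the reported TCP, where the description puts them 17 mm ahead. Because of that, my first three attempts to grip the brush closed on air. I corrected for the offset from there on.

**Smaller disagreements:** Tub positions from different wrist-camera angles differed by about 1 mm. One tooth sits slightly to one side of its notch, within the play allowed.

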